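# Dust off two soap bars under half suction

### The job

Dust off the two soap bars that lie in the bench dust-off unit: press both hinged covers of its box down until their catches snap and hold them shut, and only then draw the self-closing air gate on the suction pipe out against its spring to half of its travel; never pull it wide open, since full suction sucks the bars up. Finish still holding the gate steady at half, for it springs shut when let go; do not disturb the tray of soap, the mug or the loose bar on the table.

Things in the scene. Friction and masses are not known exactly. Their poses are not given: they have to be found in the camera images.
- dust_unit: dust-off unit, one fixed piece on a 12 mm board. Origin on the table under the box's middle (front to back); x from the box's front to its back (away from the robot), y along the row box, pipe, extractor (robot's left), z up. The grey box spans x -70 to 70, y -240 to 40 mm, rim 95 mm above the table; two bays (centres y -170 and -30), a soap bar in each, each with its own cover
- pipe_start (a point): point on the suction pipe's axis where it leaves the box's left end, 60 mm above the table. The grey pipe, 64 mm thick, runs 260 mm along the unit's y from here to the white extractor housing, 190 (x) x 180 (y) mm (unit's x -50 to 140, y 300 to 480), 192 mm high with a carrying handle to 221 mm
- cover_left (a joint): angle in rad of the left cover (next to the pipe): 0 shut, growing as its front edge rises, at most 1.2; starts ajar at 0.45 to 0.8. Hinge along y at the box's back rim. Flat plate 128 mm wide, 6 mm thick, reaching 145 mm forward of the hinge, with a 60 mm wide lip to 158 mm. A spring lifts it with up to 4 N at its front; unlatched it springs back up to 0.4 rad or more
- cover_right (a joint): the same for the right cover (far from the pipe), an identical cover. Over the last 10 mm of each cover's way a striker under the lip is forced past a sprung catch on the box's front: about 9 N at the front edge in all; then it snaps to 0 and stays shut by itself
- cover_left_hinge (a point): middle of the left cover's hinge line, 98 mm above the table, at the cover's mid-thickness; turns with the cover
- cover_left_lip (a point): point on the left cover's top face, midway across, 140 mm from the hinge line: where to press. 101 mm above the table when shut; moves with the cover
- cover_right_hinge (a point): middle of the right cover's hinge line, as on the left
- cover_right_lip (a point): where to press on the right cover, as on the left
- gate_frame: aluminium air gate clamped around the pipe, axes parallel to the unit's. Origin below the pipe's axis, 12 mm above the table. Plates 104 (x) x 24 (y) mm, 100 mm high; front flange at x -56, 80 mm high; from it two flat guide rails (over all 92 mm wide, tops 75 mm above the origin) run forward to an end stop at x -218. A 17 mm spring tube lies beside the left rail (y 56, z 91)
- gate_half_mark (a point): point midway between the two rails at their tops, 87 mm above the table, level with the half-travel marks. Each rail has five black marks on its outer edge, one per quarter of the travel, 17.5 mm apart; the middle one, longer and thicker, is half. The grip's centre stands here when the gate is half open
- gate_slide (a joint): how far the gate is drawn out, in m: 0 shut (also at the start), 0.070 fully open, half 0.035. It slides along the unit's -x (forward, towards the robot's side). Its spring pulls it shut with 4 N at 0, 11 N at half and 18 N fully open (200 N per m), plus 0.4 N friction
- gate_grip (a point): the gate's black upright grip, 14 mm thick along the slide (x), 36 mm wide (y), 50 mm high; point at the centre of its foot, 96 mm above the table; axes as the unit's. Stands on a steel carriage 20 (x) x 66 (y) mm whose pointers meet the marks. Can be pinched from above across its 14 mm; 62 mm free between it and the flange behind it when shut
- soap_tray: bystander: shallow cream carton tray full of white soap blocks, 300 x 210 mm, 67 mm high, 3 kg; origin at the centre of its underside
- mug: bystander: pink mug, 80 mm wide, 95 mm high, on the table in front of the box; origin at the centre of its underside
- loose_bar: bystander: an ivory soap bar 80 x 52 x 30 mm on the table, to the right in front of the box; origin at the centre of its underside

How it is judged:
On the way, in this order (a step that is already met when the one before it is completed fails the run):
1. both covers are pressed down and held shut by their catches, with nothing touching them (value of joint each of cover_left, cover_right below 0.03 rad and value of joint gate_slide below 0.01 m and contact force between the fingers and dust_unit below 0.5 N), for 0.2 s.
2. the gate is drawn out to half of its travel (value of joint gate_slide between 0.028 and 0.042 m and contact force between the fingers and gate_slide above 2 N), for 0.2 s.
At the end, for the whole second after the job is handed in: both covers latched shut (each within 0.03 rad of shut) and the gate held still by the fingers on its grip at half of its travel: 35 mm out, 7 mm more or less (all of step 2 and value of joint each of cover_left, cover_right below 0.03 rad and velocity of joint gate_slide between -0.01 and 0.01 m/s); the arm keeps its last pose, push and grip.
It fails at once if the gate is pulled wide open (more than 56 of its 70 mm) (value of joint gate_slide above 0.056 m).
It fails at once if the gate is drawn out by more than 10 mm while a cover is not shut (value of joint gate_slide above 0.01 m and value of joint any of cover_left, cover_right above 0.1 rad).
It fails at once if the tray of soap, the mug or the loose bar is moved by more than 20 mm (distance of any of soap_tray, mug, loose_bar from where it was at the start of the episode above 0.02 m).
It also fails if it takes over 54 s, if anything falls off the work surface, if the arm or the gripper's body presses on something with over 40 N, if the wrist force passes 120 N, or if a joint passes its speed limit or range.

### The arm

A 6-joint arm with a two-finger parallel gripper is mounted at the origin on the work surface. World frame = base frame: x ahead of the robot, y to its left, z up, the work surface at z = 0. Lengths are in m, angles in rad, forces in N, time in s.
With the tool pointing down it reaches from about 0.35 to 0.85 m from the base axis. Payload 8.1 kg.
Tool frame: the origin (TCP) lies on the centre line of the jaws, within the pads' length; the fingertips stand 11 mm ahead of it and the grasp point (between the pads) lies 8 mm behind it (tip_reach is the z of the fingertips in the tool frame, in m); z points along the fingers, y is the direction in which the jaws open and shut (so a half turn about z gives the same grasp; the last joint's range is limited). The gripper opens to 93 mm and grips with 3 to 60 N. Pads are 15 mm wide; open, the fingers measure 128 mm over their backs; the gripper's body (75 mm by 188 mm) begins 65 mm behind the grasp point.
Start: joints at [-1.3, 0.13, 1.488, -0, 1.523, -0.085], TCP at [0.209, -0.562, 0.23] pointing down, gripper open.
Joint ranges: [-2.96, 2.96], [-0.89, 2.26], [0.02, 2.5], [-1.34, 4.48], [0, 2.73], [-2.66, 2.66]. Speed limits (rad/s): [2.39, 2.39, 2.79, 3.14, 3.14, 3.14].

### API

Orientations are given as a rotation vector (axis times angle).
In Python, from plant import read_state, read_camera, camera_params, close_job, silhouettes, tip_of, tip_reach gives the robot as it stands.
- The arm moves only by the shell command python3 -m creep 'ROWS' [FORCE]. ROWS is JSON, a list of rows, each a list of 5 numbers: the shift along the tool's x, y, z in m, then the turn about the tool's z in rad, then the closure in counts, from 0 (fully open) to 255 (shut). In form: [[dx, dy, dz, twist, gripper], ...]. A call has 1 to 12 rows; each row shifts and turns the commanded pose from where the row before left it, along the tool's axes as they then stand; what a row does not reach is not made up. A row lasts 1/12 s, in which the tool goes at most 41.7 mm and 7.16 degrees, less where a joint would pass 70% of its speed; a pose out of reach is approached as far as the arm can. A call is refused whole if a number of a shift passes 0.0417 or a number of a turn 0.125, either way. A call with a gripper value outside its range is refused whole. The fingers move at their own pace and stop on an object; FORCE is the grip in N (left out, the last holds). Time passes only in rows, so rows that do not move let the fingers close. It gives the time, the measured TCP pose, the force and the opening at its end, in the units of the state.
- read_state(): the state, without advancing time (a new reading comes with each control period).
- read_camera(name): name is "scene" or "top"; returns the picture (384x512x3 uint8, red, green, blue); there is no depth.
- camera_params(name): a dict with "fov_y" (degrees; the focal length in pixels is half the picture's height over the tangent of half this angle, whatever the lens; pixels are square), "cx", "cy" (the principal point, pixels), "k1" (the pictures are not rectified: a ray, as slopes to the right and down, at radius r is drawn at 1 + k1 r^2 times it, then the intrinsics apply), "position" and "rotation" of the camera in the world. Camera axes: x right, y down, z forward; pixel columns grow to the right and rows downward; lengths in m; the calibration is good to about 2 mm. A picture is of the moment at which its call begins. camera_params takes no time and is no camera call.
- close_job(): hands the job in, once; it reports no verdict.
Trained networks look in the newest picture that a camera, given by its name, has taken for a name from the list of things; names that differ only in an ending like _2 or _b are one class to them, and where a whole thing is asked for, a point or a joint stands for the part that bears it (a point fixed in the world has none). Each returns a list of dicts, best first, with "confidence" (0 to 1); they miss things now and then, are a little off and sometimes report something else, mostly with a low value. They report only what shows in the picture. A call takes as long as a camera call.
- silhouettes(camera, query): "region" (384x512 bool, what is visible of it) and "pixel" ([column, row] in pixels, amid what is visible of it).
- tip_of(camera, query): "pixel" ([column, row] in pixels: a listed point, or the origin of a listed thing).
The state is a dict: "t": time; "q": joint angles; "dq": joint speeds; "joint_torque": joint torques, N m; "tool_pos": TCP position; "orientation": TCP orientation; "force": force on the tool from outside, world axes, zero at the start; "wrist_torque": the same for the moment, N m; "opening": finger opening in m.
Only numpy, scipy, OpenCV 4.12 (cv2) and the standard library are available. Lean on these libraries where they do the work, as an engineer would, in place of code of your own. Each camera call takes 0.05 s, during which the arm holds its last target.

## Working session

There is one attempt and no reset: what is moved stays moved. The work goes in short steps, Python scripts to look and compute and a shell command to move; the robot and the scene stay as the last step left them, time stands still between calls to the robot, and variables do not carry over. Pictures are saved under pics/ and viewed, and the job is handed in when it is done.

```bash
ls; mkdir -p pics; python3 - <<'E'
from plant import *
import cv2
print(read_state()); 
for n in("scene","top"):
    print(n,camera_params(n)); cv2.imwrite(f"pics/{n}0.png",read_camera(n)[:,:,::-1])
print(tip_reach)
E
```

```text
pics
{'t': 0.0, 'q': array([-1.30037648e+00,  1.31124151e-01,  1.48924135e+00, -2.51026654e-05,
        1.52296636e+00, -8.53857932e-02]), 'dq': array([-0.00052176, -0.00039746, -0.0012339 , -0.00023314,  0.00116155,
       -0.00172318]), 'joint_torque': array([ 7.34056957e-04, -5.59835100e+01, -4.91760314e+01,  7.70069053e-02,
        3.55365314e-02, -1.46691996e-04]), 'tool_pos': array([ 0.20888818, -0.56190893,  0.22863034]), 'orientation': array([-3.09030635e+00, -5.55650553e-01,  2.91445356e-04]), 'force': array([-0.86595341, -0.38398347,  0.13116026]), 'wrist_torque': array([-0.02381574,  0.02024838,  0.00146666]), 'opening': 0.0931541273911038}
scene {'fov_y': 53.328033100772224, 'cx': 259.4164763679602, 'cy': 189.9723530912024, 'k1': -0.09078531236527056, 'position': array([ 1.46530321, -0.31852575,  0.76675501]), 'rotation': array([-1.75395977, -1.49717549,  0.73473615])}
top {'fov_y': 44.62447452773948, 'cx': 255.85161212067158, 'cy': 190.8281806495059, 'k1': -0.08946688614279517, 'position': array([ 0.38807309, -0.15936922,  1.17573526]), 'rotation': array([-2.12667062,  2.15539968, -0.16933698])}
0.011
```

View pics/scene0.png

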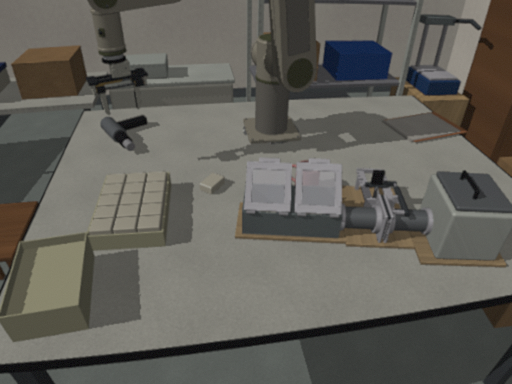

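View pics/top0.png

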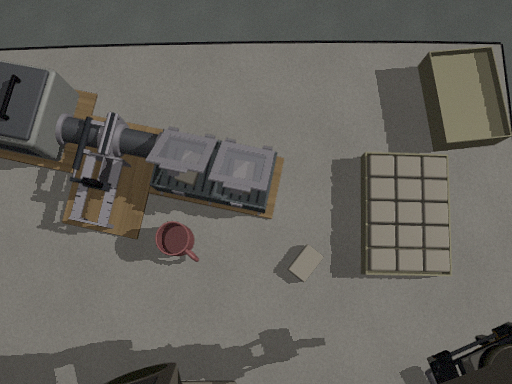

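```bash
cat > h.py <<'E'
import numpy as np, cv2
from scipy.spatial.transform import Rotation as R
from plant import *
def cam(n):
    p=camera_params(n); f=192/np.tan(np.radians(p['fov_y']/2)); return p,f
def ray(n,px):
    p,f=cam(n); d=np.array([(px[0]-p['cx'])/f,(px[1]-p['cy'])/f]); s=d.copy()
    for _ in range(30): s=d/(1+p['k1']*(s@s))
    return np.array(p['position']),R.from_rotvec(p['rotation']).apply([s[0],s[1],1])
def onz(n,px,z):
    o,d=ray(n,px); return o+d*(z-o[2])/d[2]
def proj(n,P):
    p,f=cam(n); c=R.from_rotvec(p['rotation']).inv().apply(np.atleast_2d(P)-p['position']); s=c[:,:2]/c[:,2:]
    s=s*(1+p['k1']*(s**2).sum(1,keepdims=True)); return s*f+[p['cx'],p['cy']]
def tri(px1,px2,n1="scene",n2="top"):
    o1,d1=ray(n1,px1);o2,d2=ray(n2,px2)
    A=np.stack([d1,-d2],1);t=np.linalg.lstsq(A,o2-o1,rcond=None)[0]
    a=o1+t[0]*d1;b=o2+t[1]*d2;return (a+b)/2,np.linalg.norm(a-b)
E
python3 - <<'E'
from h import *
Z=dict(dust_unit=0,pipe_start=.06,cover_left_hinge=.098,cover_right_hinge=.098,gate_half_mark=.087,gate_grip=.096,gate_frame=.012,soap_tray=0,mug=0,loose_bar=0,cover_left_lip=None,cover_right_lip=None)
for k,z in Z.items():
    r={}
    for n in("top","scene"):
        l=tip_of(n,k)
        for i in l[:2]:
            print(k,n,np.round(i['pixel'],1),round(i['confidence'],2), None if z is None else np.round(onz(n,i['pixel'],z),4))
        if l:r[n]=l[0]['pixel']
    if len(r)==2: print('   tri',tri(r['scene'],r['top']))
print(read_state()['t'])
E
```

```text
dust_unit top [176.4 167.6] 0.58 [0.6361 0.0406 0.    ]
dust_unit top [119.7 141.6] 0.48 [0.7077 0.1906 0.    ]
dust_unit scene [322.7 225.9] 0.74 [0.642  0.0357 0.    ]
   tri (array([ 0.6367239 ,  0.03976668, -0.00493493]), np.float64(0.003363340753853286))
pipe_start top [158.9 146.8] 0.93 [0.6764 0.0745 0.06  ]
pipe_start scene [338.9 216.9] 0.94 [0.6756 0.0667 0.06  ]
   tri (array([0.67530552, 0.07076239, 0.05993345]), np.float64(0.0075539897878796735))
cover_left_hinge top [187.9 133.2] 0.86 [ 0.6989 -0.0023  0.098 ]
cover_left_hinge top [398.4 214.2] 0.4 [ 0.4979 -0.4945  0.098 ]
cover_left_hinge scene [317.6 213. ] 0.85 [ 0.6934 -0.0075  0.098 ]
cover_left_hinge scene [211.9 185.4] 0.45 [ 0.5224 -0.2863  0.098 ]
   tri (array([ 0.69708752, -0.00583029,  0.10127148]), np.float64(0.006129866498922332))
cover_right_hinge top [249.1 143.2] 0.86 [ 0.6721 -0.1481  0.098 ]
cover_right_hinge scene [268.3 208.8] 0.93 [ 0.6559 -0.1391  0.098 ]
   tri (array([ 0.66962281, -0.14523656,  0.10955867]), np.float64(0.006011046706268871))
gate_half_mark top [ 93.6 202.3] 0.86 [0.5369 0.2226 
[... 1010 characters left out ...]
 top [303.3 263.8] 0.77 [ 0.3874 -0.2785  0.    ]
loose_bar top [ 94.3 201. ] 0.21 [0.5521 0.2515 0.    ]
loose_bar scene [211.7 184.9] 0.85 [ 0.3812 -0.282   0.    ]
   tri (array([ 0.38718453, -0.28019663,  0.00387673]), np.float64(0.004128826171961008))
cover_left_lip top [174.4 164.1] 0.71 None
cover_left_lip top [177.  239.9] 0.2 None
cover_left_lip scene [320.7 164.4] 0.9 None
   tri (array([0.60292439, 0.01415985, 0.19756167]), np.float64(0.005574189510075976))
cover_right_lip top [237.4 177.5] 0.56 None
cover_right_lip top [177.9 168. ] 0.36 None
cover_right_lip scene [268.  164.6] 0.87 None
   tri (array([ 0.57218982, -0.1252667 ,  0.18961174]), np.float64(0.004363609086744847))
1.3
```

The scene view shows both covers ajar, with lips near pixels (268,165) and (320,165), and the grip at about (377,182). The top view shows the mug at (177,240) and the bar at (305,263), in front of the box. Next I'll fit the unit pose and cover angles jointly.

```bash
cat > fit.py <<'E'
from h import *
from scipy.optimize import least_squares
obs=[('dust_unit','top',176.4,167.6),('dust_unit','scene',322.7,225.9),('pipe_start','top',158.9,146.8),('pipe_start','scene',338.9,216.9),
('LH','top',187.9,133.2),('LH','scene',317.6,213),('RH','top',249.1,143.2),('RH','scene',268.3,208.8),
('HM','top',93.6,202.3),('HM','scene',372,182.6),('GG','top',95.5,184.2),('GG','scene',376,185.6),('GF','top',119.8,141),('GF','scene',378.5,232.7),
('LL','top',174.4,164.1),('LL','scene',320.7,164.4),('RL','top',237.4,177.5),('RL','scene',268,164.6)]
def model(p):
    x,y,yaw,tl,tr,yg,xg,hx=p
    lip=lambda t,yy:(hx-.14*np.cos(t)-.003*np.sin(t),yy,.098+.14*np.sin(t)+.003*np.cos(t))
    U=dict(dust_unit=(0,-.0,0),pipe_start=(0,.04,.06),LH=(hx,-.03,.098),RH=(hx,-.17,.098),HM=(xg-.035,yg,.087),GG=(xg,yg,.096),GF=(0,yg,.012),LL=lip(tl,-.03),RL=lip(tr,-.17))
    c,s=np.cos(yaw),np.sin(yaw)
    return {k:np.array([x+c*a-s*b,y+s*a+c*b,z]) for k,(a,b,z) in U.items()}
def res(p):
    m=model(p); return np.concatenate([(proj(n,m[k])[0]-[u,v])*(.3 if k=='dust_unit' else 1) for k,n,u,v in obs]+[[(p[7]-.071)/.002]])
r=least_squares(res,[.68,.03,-.18,.6,.6,.17,-.125,.071],loss='soft_l1',f_scale=2)
print(np.round(r.x,4),r.cost)
m=model(r.x)
for k in m:print(k,np.round(m[k],4))
for (k,n,u,v) in obs: print(k,n,np.round(proj(n,m[k])[0]-[u,v],1))
np.save('fit.npy',r.x)
E
python3 fit.py
python3 - <<'E'
from h import *
import numpy as np
s=read_state();print(R.from_rotvec(s['orientation']).as_matrix().round(3))
x,y,yaw,tl,tr,yg,xg,hx=np.load('fit.npy')
def W(P):
    P=np.array(P);c,sn=np.cos(yaw),np.sin(yaw)
    return np.stack([x+c*P[:,0]-sn*P[:,1],y+sn*P[:,0]+c*P[:,1],P[:,2]],1)
def line(im,n,pts,col):
    q=proj(n,W(pts));q=((q+.5)*2).astype(int);cv2.polylines(im,[q.reshape(-1,1,2)],True,col,1,cv2.LINE_AA)
for n in("top","scene"):
    im=cv2.resize(cv2.imread(f'pics/{n}0.png'),None,fx=2,fy=2,interpolation=cv2.INTER_CUBIC)
    line(im,n,[(-.07,-.24,.095),(.07,-.24,.095),(.07,.04,.095),(-.07,.04,.095)],(0,255,0))
    for t,yy in((tl,-.03),(tr,-.17)):
        f=lambda r:(hx-r*np.cos(t)-.003*np.sin(t),.098+r*np.sin(t)+.003*np.cos(t))
        a,b=f(0),f(.145);line(im,n,[(a[0],yy-.064,a[1]),(b[0],yy-.064,b[1]),(b[0],yy+.064,b[1]),(a[0],yy+.064,a[1])],(0,0,255))
    for z in(.096,.146): line(im,n,[(xg-.007,yg-.018,z),(xg+.007,yg-.018,z),(xg+.007,yg+.018,z),(xg-.007,yg+.018,z)],(255,255,0))
    line(im,n,[(-.056,yg-.046,.087),(-.218,yg-.046,.087),(-.218,yg+.046,.087),(-.056,yg+.046,.087)],(0,255,255))
    line(im,n,[(-.05,.3,.192),(.14,.3,.192),(.14,.48,.192),(-.05,.48,.192)],(255,0,255))
    cv2.imwrite(f'pics/ov_{n}.png',im[100:600,0:600] if n=='top' else im[200:600,400:1024])
E
```

```text
[ 0.6636  0.0307 -0.2351  0.756   0.7583  0.1605 -0.1263  0.0489] 58.522107246541715
dust_unit [0.6636 0.0307 0.    ]
pipe_start [0.6729 0.0696 0.06  ]
LH [ 0.7042 -0.0098  0.098 ]
RH [ 0.6716 -0.146   0.098 ]
HM [0.5441 0.2244 0.087 ]
GG [0.5782 0.2162 0.096 ]
GF [0.701  0.1868 0.012 ]
LL [0.6031 0.0144 0.1962]
RL [ 0.5707 -0.1218  0.1965]
dust_unit top [  4.  -10.5]
dust_unit scene [0.5 4.9]
pipe_start top [1.9 1.3]
pipe_start scene [ 0.7 -0.7]
LH top [ 3.2 -2.2]
LH scene [0.3 2.6]
RH top [-0.9  0.2]
RH scene [-1.4  3.8]
HM top [-0.6 -3. ]
HM scene [ 1.1 -3.1]
GG top [0.2 0.3]
GG scene [-0.4 -2.1]
GF top [-0.1  1.9]
GF scene [-1.1 -1.8]
LL top [-1.3 -0.3]
LL scene [-1.   0.6]
RL top [-0.7  0.3]
RL scene [ 2.  -2.4]
[[ 0.937  0.348  0.   ]
 [ 0.348 -0.937 -0.   ]
 [ 0.     0.    -1.   ]]
```

View pics/ov_top.png

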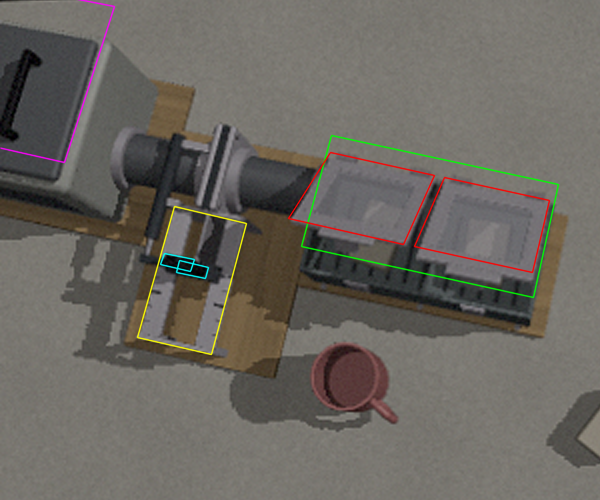

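View pics/ov_scene.png

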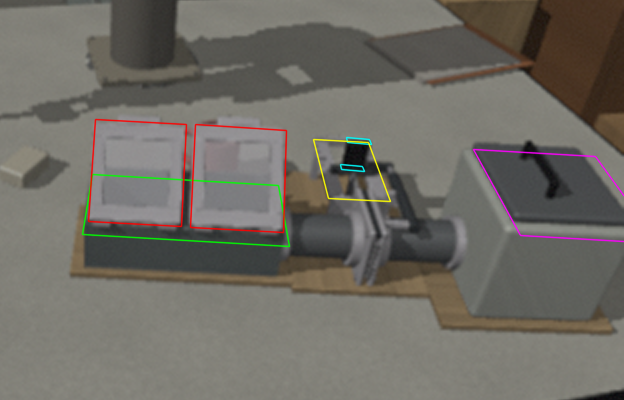

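```bash
python3 - <<'E'
import cv2
a=cv2.imread('pics/top0.png');b=cv2.imread('pics/scene0.png')
cv2.imwrite('pics/z1.png',cv2.resize(a[120:220,140:290],None,fx=5,fy=5,interpolation=cv2.INTER_CUBIC))
cv2.imwrite('pics/z2.png',cv2.resize(a[50:250,0:160],None,fx=5,fy=5,interpolation=cv2.INTER_CUBIC)[200:800,:])
cv2.imwrite('pics/z3.png',cv2.resize(b[150:270,230:390],None,fx=5,fy=5,interpolation=cv2.INTER_CUBIC))
E
```

```text
(no output)
```

View pics/z1.png

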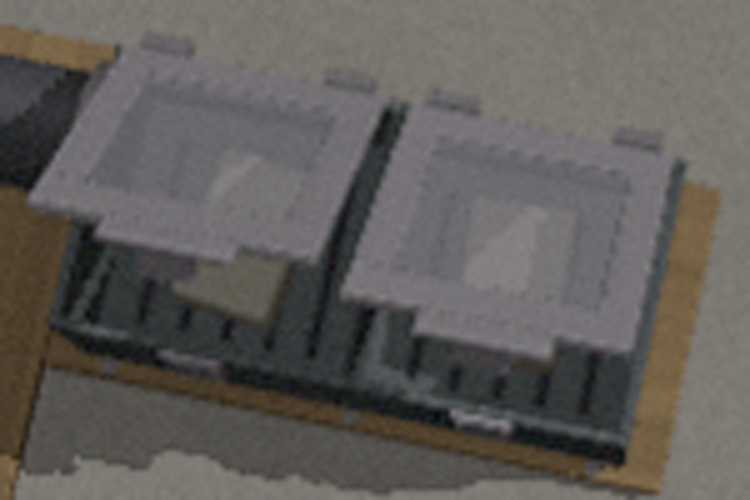

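View pics/z2.png

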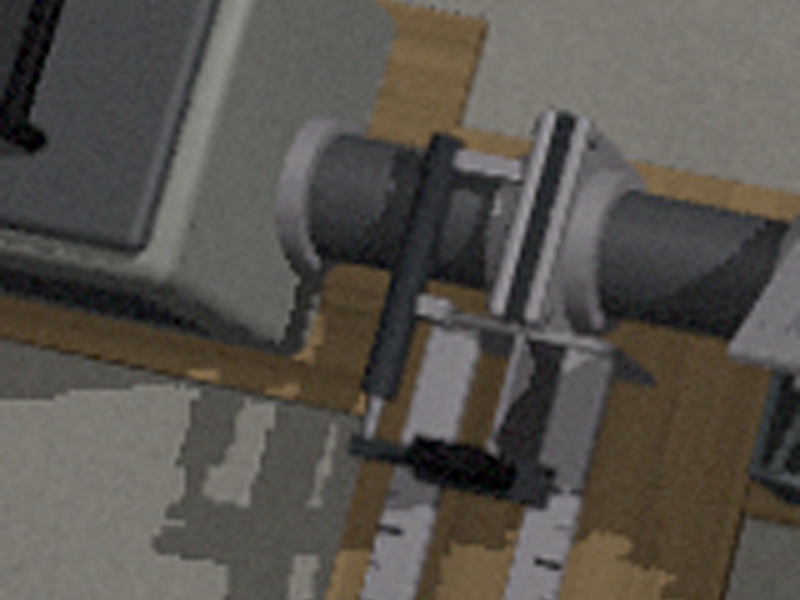

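View pics/z3.png

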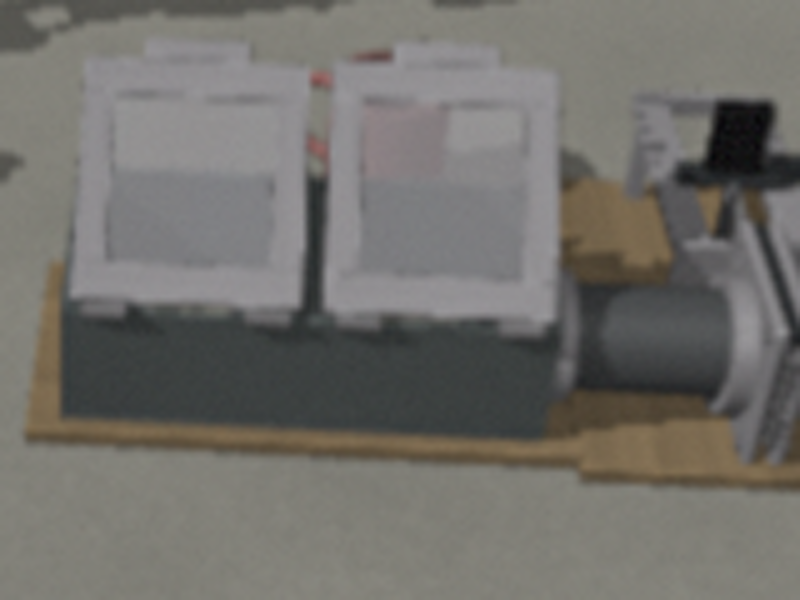

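```bash
cat > fit2.py <<'E'
import re
src=open('fit.py').read().split('r=least')[0]; exec(src)
obs=[o for o in obs if o[0]!='dust_unit']
ex=[((-.07,.04,.095),'top',150,185),((-.07,-.24,.095),'top',264,207.4),((.07,-.24,.095),'top',277,152.6),((.07,-.24,.012),'scene',242.4,233),((.07,.04,.012),'scene',339,237.2)]
cv=[('l',1,'top',146,161),('l',-1,'top',204,172.4),('l',-1,'scene',296.4,163.6),('l',1,'scene',341.6,165),('r',-1,'scene',247,163),('r',1,'scene',291.6,164),('r',1,'top',208,179),('r',-1,'top',266.4,190)]
def W(p,P):
    x,y,yaw=p[:3];c,s=np.cos(yaw),np.sin(yaw);return np.array([x+c*P[0]-s*P[1],y+s*P[0]+c*P[1],P[2]])
def extra(p):
    o=[proj(n,W(p,P))[0]-[u,v] for P,n,u,v in ex]
    for k,sd,n,u,v in cv:
        t=p[3] if k=='l' else p[4]; yy=(-.03 if k=='l' else -.17)+sd*.064
        P=(p[7]-.145*np.cos(t)-.003*np.sin(t),yy,.098+.145*np.sin(t)+.003*np.cos(t)); o.append(proj(n,W(p,P))[0]-[u,v])
    return o
def res2(p): return np.concatenate([res(p)]+extra(p))
if __name__=='__main__':
    r=least_squares(res2,[.65,.03,-.18,.6,.6,.17,-.125,.071],loss='soft_l1',f_scale=1.5)
    print(np.round(r.x,4),r.cost); np.save('fit.npy',r.x); m=model(r.x)
    for k in m:print(k,np.round(m[k],4))
    for (k,n,u,v) in obs: print(k,n,np.round(proj(n,m[k])[0]-[u,v],1))
    print(np.round(extra(r.x),1))
E
python3 fit2.py
```

```text
Traceback (most recent call last):
  File "fit2.py", line 16, in <module>
    r=least_squares(res2,[.65,.03,-.18,.6,.6,.17,-.125,.071],loss='soft_l1',f_scale=1.5)
  File "fit2.py", line 14, in res2
    def res2(p): return np.concatenate([res(p)]+extra(p))
                                        ~~~^^^
  File "h.py", line 13, in proj
    p,f=cam(n); c=R.from_rotvec(p['rotation']).inv().apply(np.atleast_2d(P)-p['position']); s=c[:,:2]/c[:,2:]
        ~~~^^^
  File "h.py", line 5, in cam
    p=camera_params(n); f=192/np.tan(np.radians(p['fov_y']/2)); return p,f
ValueError: time passes only in moves, steps and waits
```

```bash
python3 - <<'E'
s=open('h.py').read()
s=s.replace("def cam(n):\n    p=camera_params(n);","from functools import lru_cache\n@lru_cache(None)\ndef cam(n):\n    p=camera_params(n);")
open('h.py','w').write(s)
E
python3 fit2.py; python3 -c "
from plant import *;print(read_state()['t'])"
```

```text
[ 0.6434  0.0338 -0.2354  0.7303  0.6574  0.1616 -0.1058  0.0705] 91.01483414158008
dust_unit [0.6434 0.0338 0.    ]
pipe_start [0.6527 0.0727 0.06  ]
LH [ 0.7049 -0.0118  0.098 ]
RH [ 0.6723 -0.148   0.098 ]
HM [0.5441 0.2238 0.087 ]
GG [0.5782 0.2156 0.096 ]
GF [0.681 0.191 0.012]
LL [0.6015 0.013  0.1936]
RL [ 0.5627 -0.1217  0.1859]
pipe_start top [0.5 9.4]
pipe_start scene [-0.6 -5.2]
LH top [ 4.  -2.5]
LH scene [-0.3  2.8]
RH top [-0.  -0.1]
RH scene [-2.  4.]
HM top [-0.4 -3. ]
HM scene [ 1.  -3.1]
GG top [0.4 0.3]
GG scene [-0.5 -2.1]
GF top [-1.9  9.4]
GF scene [-2.5 -6.4]
LL top [-0.4  0.7]
LL scene [-1.7  1.1]
RL top [-0.6  4.8]
RL scene [ 1.3 -0.8]
[[-1.  -3.9]
 [ 1.  -0.3]
 [ 0.8 -2.6]
 [-1.3  1.2]
 [-0.8  2.9]
 [-1.3 -1.2]
 [-1.8  0.1]
 [-0.1 -1.1]
 [ 0.1  0.1]
 [ 0.1 -2.1]
 [ 0.3 -0.6]
 [-0.7 -1.6]
 [-0.9  0.4]]
1.3
```

```bash
sed -i 's/x,y,yaw,tl,tr,yg,xg,hx=p$/x,y,yaw,tl,tr,yg,xg,hx,px=p/; s/pipe_start=(0,.04,.06)/pipe_start=(px,.04,.06)/; s/GF=(0,yg,.012)/GF=(px,yg,.012)/' fit.py; sed -i 's/-.125,.071\],loss/-.125,.071,.02],loss/' fit2.py; python3 fit2.py
```

```text
[ 0.6356  0.0356 -0.21    0.7561  0.6519  0.1639 -0.0938  0.0743  0.0351] 41.77253167349761
dust_unit [0.6356 0.0356 0.    ]
pipe_start [0.6782 0.0675 0.06  ]
LH [ 0.7019 -0.0092  0.098 ]
RH [ 0.6728 -0.1461  0.098 ]
HM [0.5438 0.2228 0.087 ]
GG [0.578  0.2155 0.096 ]
GF [0.704  0.1886 0.012 ]
LL [0.6003 0.0125 0.1962]
RL [ 0.5621 -0.1225  0.1853]
pipe_start top [ 2.9 -0.8]
pipe_start scene [0.6 0.6]
LH top [ 2.9 -1.3]
LH scene [0.3 2. ]
RH top [-0.8 -0.3]
RH scene [-1.3  4. ]
HM top [ 0.1 -2.9]
HM scene [ 0.6 -3.1]
GG top [0.5 0.3]
GG scene [-0.6 -2.1]
GF top [-0.7  0.8]
GF scene [-0.1 -1.2]
LL top [-0.4  1. ]
LL scene [-1.9  0.1]
RL top [-0.2  5.1]
RL scene [ 1.  -0.7]
[[-1.3 -0.1]
 [ 1.5  0.7]
 [-0.1 -2. ]
 [-0.6  0.8]
 [-0.5  0.7]
 [-1.6 -0.3]
 [-1.5 -0.3]
 [-0.3 -1.8]
 [-0.1 -1.3]
 [-0.3 -1.7]
 [-0.1 -0.8]
 [-0.4 -0.5]
 [-0.3 -0. ]]
```

```bash
python3 -m creep '[[0,0,-0.006,-0.1117,255],[0,0,-0.006,-0.1117,255],[0,0,-0.006,-0.1117,255],[0,0,-0.006,-0.1117,255],[0,0,-0.006,-0.1117,255],[0,0,-0.006,-0.1117,255],[0,0,-0.006,-0.1117,255],[0,0,-0.006,-0.1117,255],[0,0,-0.006,-0.1117,255]]' 20
cat > u.py <<'E'
from h import *
p=np.load('fit.npy');s=read_state();M=R.from_rotvec(s['orientation']).as_matrix();yaw=p[2]
ux=np.array([np.cos(yaw),np.sin(yaw)]);uy=np.array([-ux[1],ux[0]]);d=s['tool_pos'][:2]-p[:2]
print('t',round(s['t'],2),'unit xy',(ux@d).round(4),(uy@d).round(4),'z',s['tool_pos'][2].round(4),'F',s['force'].round(1),'toolYang',np.arctan2(M[1,1],M[0,1]).round(3),'zaxis',M[:,2].round(3),'open',s['opening'].round(4), 'gripx/y',round(p[6],4),round(p[5],4))
E
python3 u.py
```

```text
t: 2.05
tool_pos: [0.209, -0.5624, 0.284]
orientation: [2.436, 1.983, -0.0]
force: [-0.0, -0.1, -0.7]
opening: 0.0379Traceback (most recent call last):
  File "u.py", line 4, in <module>
    print('t',round(s['t'],2),'unit xy',(ux@d).round(4),(uy@d).round(4),'z',s['tool_pos'][2].round(4),'F',s['force'].round(1),'toolYang',np.arctan2(M[1,1],M[0,1]).round(3),'zaxis',M[:,2].round(3),'open',s['opening'].round(4), 'gripx/y',round(p[6],4),round(p[5],4))
                                                                                                                                                                                                           ^^^^^^^^^^^^^^^^^^
AttributeError: 'float' object has no attribute 'round'
```

```bash
sed -i "s/s\['opening'\].round(4)/round(float(s['opening']),4)/" u.py; python3 -m creep '[[0.03,0.012,0,0,255],[0.04,0.02,0,0,255],[0.04,0.02,0,0,255],[0.04,0.02,0,0,255],[0.04,0.02,0,0,255],[0.04,0.02,0,0,255],[0.04,0.02,0,0,255],[0.04,0.02,0,0,255],[0.04,0.02,0,0,255],[0.04,0.02,0,0,255],[0.04,0.02,0,0,255],[0.04,0.02,0,0,255]]'; python3 u.py
```

```text
t: 3.05
tool_pos: [0.5138, -0.1754, 0.2839]
orientation: [2.441, 1.976, 0.0]
force: [-0.3, -0.1, -1.1]
opening: 0.0003
t 3.05 unit xy -0.0751 -0.2318 z 0.2839 F [-0.3 -0.1 -1.1] toolYang -0.21 zaxis [ 0.001 -0.    -1.   ] open 0.0003 gripx/y -0.0938 0.1639
```

```bash
python3 -m creep '[[0.031,0.0245,0.02,0,255],[0.031,0.0245,0.02,0,255],[0,0,0.02,0,255],[0,0,0.015,0,255],[0,0,0,0,255]]'; python3 u.py; python3 - <<'E'
from h import *
for n in("top","scene"): cv2.imwrite(f"pics/{n}1.png",read_camera(n)[:,:,::-1])
a=cv2.imread('pics/scene1.png')[100:270,210:420];cv2.imwrite('pics/s1.png',cv2.resize(a,None,fx=3,fy=3,interpolation=cv2.INTER_CUBIC))
E
```

```text
t: 3.47
tool_pos: [0.5683, -0.1283, 0.2064]
orientation: [-2.436, -1.975, 0.006]
force: [-0.2, -0.2, -0.8]
opening: 0.0008
t 3.47 unit xy -0.0316 -0.1744 z 0.2064 F [-0.2 -0.2 -0.8] toolYang -0.208 zaxis [-0.007  0.002 -1.   ] open 0.0008 gripx/y -0.0938 0.1639
```

View pics/s1.png

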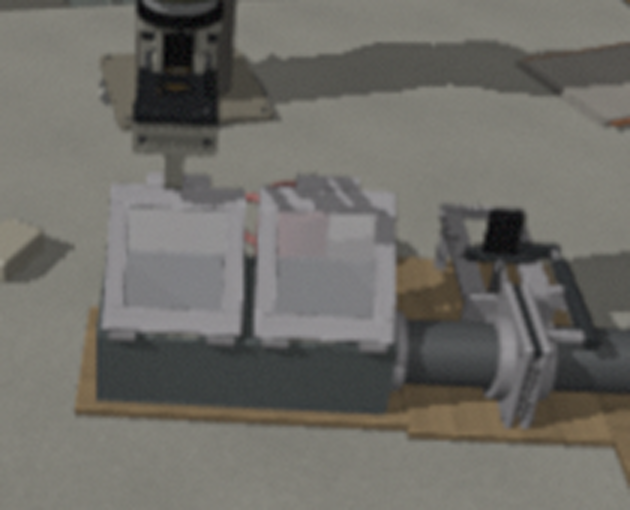

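View pics/top1.png

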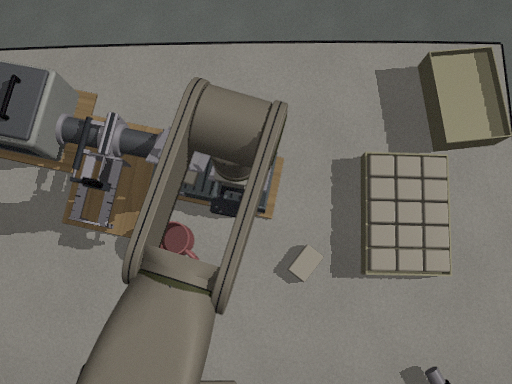

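Scene picture: the closed fingertips, at about px (268,162), sit right at the right cover's raised lip. I'll shift slightly backwards, then press down along the arc.

```bash
python3 -m creep '[[0.002,0.006,0,0,255],[0,0,0.012,0,255],[0,-0.004,0.008,0,255],[0,-0.004,0.009,0,255],[0,-0.005,0.009,0,255],[0,-0.005,0.01,0,255],[0,-0.004,0.01,0,255],[0,-0.004,0.01,0,255],[0,0,0,0,255]]'; python3 u.py
```

```text
t: 4.32
tool_pos: [0.5491, -0.1232, 0.1402]
orientation: [-2.44, -1.975, 0.003]
force: [0.3, 0.5, 0.1]
opening: 0.0005
t 4.32 unit xy -0.0515 -0.1734 z 0.1402 F [0.3 0.5 0.1] toolYang -0.21 zaxis [-0.003  0.001 -1.   ] open 0.0005 gripx/y -0.0938 0.1639
```

```bash
python3 - <<'E'
from h import *
a=read_camera("scene")[:,:,::-1][100:270,210:420];cv2.imwrite('pics/s2.png',cv2.resize(a,None,fx=3,fy=3,interpolation=cv2.INTER_CUBIC))
E
python3 u.py
```

```text
t 4.37 unit xy -0.051 -0.1734 z 0.1413 F [-0.6  0.3  0.6] toolYang -0.21 zaxis [-0.003  0.001 -1.   ] open 0.0 gripx/y -0.0938 0.1639
```

View pics/s2.png

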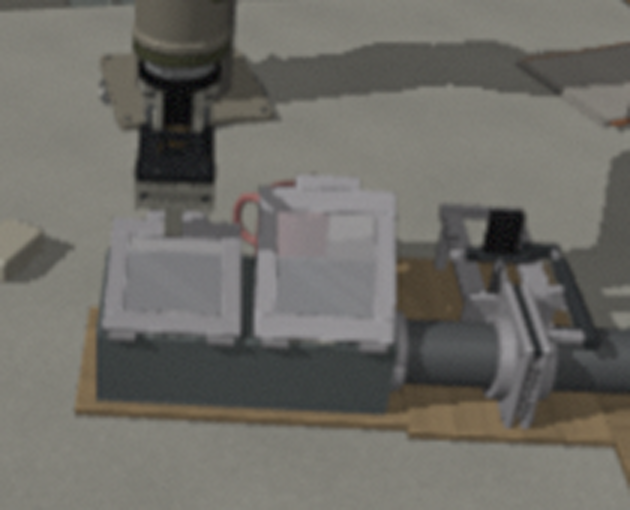

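The right cover is following the fingers down, with its lip now at about zoom (165,225). The measured force is small, as its spring would give. I'll press on.

```bash
python3 -m creep '[[0,-0.002,0.007,0,255],[0,-0.002,0.007,0,255],[0,-0.001,0.006,0,255],[0,0,0.004,0,255]]'; python3 u.py;
```

```text
t: 4.7
tool_pos: [0.5464, -0.1228, 0.119]
orientation: [2.441, 1.976, 0.001]
force: [-4.7, 1.5, 17.2]
opening: 0.0003
t 4.7 unit xy -0.0542 -0.1735 z 0.119 F [-4.7  1.5 17.2] toolYang -0.21 zaxis [ 0.001 -0.    -1.   ] open 0.0003 gripx/y -0.0938 0.1639
```

```bash
python3 -m creep '[[0,0,0.002,0,255],[0,0,0.002,0,255],[0,0,0,0,255]]'; python3 u.py;
```

```text
t: 4.95
tool_pos: [0.5461, -0.1227, 0.1151]
orientation: [2.442, 1.977, -0.0]
force: [-0.3, 0.1, 4.3]
opening: 0.0003
t 4.95 unit xy -0.0545 -0.1735 z 0.1151 F [-0.3  0.1  4.3] toolYang -0.21 zaxis [ 0. -0. -1.] open 0.0003 gripx/y -0.0938 0.1639
```

```bash
python3 -m creep '[[0,0,0.002,0,255],[0,0,0.002,0,255],[0,0,0,0,255]]'; python3 u.py;
```

```text
t: 5.2
tool_pos: [0.5461, -0.1227, 0.1118]
orientation: [2.442, 1.977, -0.0]
force: [-4.0, 1.8, 10.2]
opening: 0.0003
t 5.2 unit xy -0.0545 -0.1735 z 0.1118 F [-4.   1.8 10.2] toolYang -0.21 zaxis [-0. -0. -1.] open 0.0003 gripx/y -0.0938 0.1639
```

```bash
python3 -m creep '[[0,0,0.0015,0,255],[0,0,0.0015,0,255],[0,0,0,0,255]]'; python3 u.py;
```

```text
t: 5.45
tool_pos: [0.5462, -0.1227, 0.1114]
orientation: [2.441, 1.977, -0.0]
force: [-14.9, 4.3, 31.6]
opening: 0.0003
t 5.45 unit xy -0.0544 -0.1735 z 0.1114 F [-14.9   4.3  31.6] toolYang -0.209 zaxis [ 0. -0. -1.] open 0.0003 gripx/y -0.0938 0.1639
```

```bash
python3 -m creep '[[0,0,-0.02,0,255],[0,0,-0.035,0,255],[0,0,-0.04,0,255],[0,0,-0.04,0,255],[0.036,0.01,0,0,255],[0.036,0.01,0,0,255],[0.036,0.01,0,0,255],[0.036,0.01,0,0,255],[0,0,0,0,255]]'; python3 u.py;python3 - <<'E'
from h import *
a=read_camera("scene")[:,:,::-1][100:270,210:420];cv2.imwrite('pics/s3.png',cv2.resize(a,None,fx=3,fy=3,interpolation=cv2.INTER_CUBIC))
E
```

```text
t: 6.2
tool_pos: [0.6162, 0.0157, 0.2415]
orientation: [-2.435, -1.98, -0.001]
force: [0.4, -0.4, 0.2]
opening: 0.0006
t 6.2 unit xy -0.0148 -0.0235 z 0.2415 F [ 0.4 -0.4  0.2] toolYang -0.205 zaxis [-0.001  0.003 -1.   ] open 0.0006 gripx/y -0.0938 0.1639
```

View pics/s3.png

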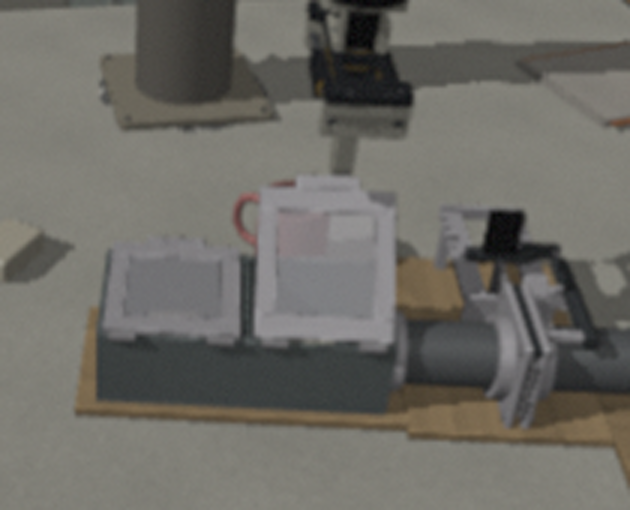

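Right cover is latched flat. The left lip, at zoom (330,182), stands under the finger at (343,170). Pressing the left one the same way.

```bash
python3 -m creep '[[-0.006,0,0.018,0,255],[0,0,0.016,0,255],[0,-0.006,0.01,0,255],[0,-0.006,0.01,0,255],[0,-0.006,0.009,0,255],[0,-0.005,0.009,0,255],[0,-0.005,0.009,0,255],[0,-0.004,0.009,0,255],[0,-0.003,0.01,0,255],[0,-0.003,0.01,0,255],[0,0,0,0,255]]'; python3 u.py
```

```text
t: 7.17
tool_pos: [0.5751, 0.012, 0.1304]
orientation: [-2.44, -1.975, 0.003]
force: [0.6, -0.4, 0.4]
opening: 0.0005
t 7.17 unit xy -0.0542 -0.0357 z 0.1304 F [ 0.6 -0.4  0.4] toolYang -0.21 zaxis [-0.003  0.    -1.   ] open 0.0005 gripx/y -0.0938 0.1639
```

```bash
python3 -m creep '[[0,0,0.006,0,255],[0,0,0.005,0,255],[0,0,0.003,0,255],[0,0,0,0,255]]'; python3 u.py;python3 -m creep '[[0,0,0.003,0,255],[0,0,0.002,0,255],[0,0,0,0,255]]'; python3 u.py
```

```text
t: 7.5
tool_pos: [0.5764, 0.0123, 0.1188]
orientation: [-2.441, -1.976, 0.001]
force: [-2.4, 0.6, 3.4]
opening: 0.0008
t 7.5 unit xy -0.053 -0.0352 z 0.1188 F [-2.4  0.6  3.4] toolYang -0.209 zaxis [-0.001  0.    -1.   ] open 0.0008 gripx/y -0.0938 0.1639
t: 7.75
tool_pos: [0.5763, 0.0123, 0.1137]
orientation: [-2.441, -1.976, 0.001]
force: [-3.2, 0.1, 3.3]
opening: 0.0001
t 7.75 unit xy -0.0531 -0.0352 z 0.1137 F [-3.2  0.1  3.3] toolYang -0.209 zaxis [-0.001  0.    -1.   ] open 0.0001 gripx/y -0.0938 0.1639
```

```bash
python3 -m creep '[[0,0,0.003,0,255],[0,0,0.002,0,255],[0,0,0,0,255]]'; python3 u.py
```

```text
t: 8.0
tool_pos: [0.5769, 0.0122, 0.1115]
orientation: [-2.441, -1.977, -0.0]
force: [-13.4, 0.6, 23.2]
opening: 0.0005
t 8.0 unit xy -0.0525 -0.0352 z 0.1115 F [-13.4   0.6  23.2] toolYang -0.209 zaxis [ 0.  0. -1.] open 0.0005 gripx/y -0.0938 0.1639
```

```bash
python3 -m creep '[[0,0,-0.02,0,255],[0,0,-0.035,0,255],[0,0,-0.04,0,255],[0,0,-0.03,0,118],[0.033,-0.007,0,0,118],[0.033,-0.007,0,0,118],[0.033,-0.007,0,0,118],[0.033,-0.007,0,0,118],[0.033,-0.007,0,0,118],[0.033,-0.006,0,0,118],[0,0,0,0,118],[0,0,0,0,118]]'; python3 u.py;python3 - <<'E'
from h import *
a=read_camera("scene")[:,:,::-1];cv2.imwrite('pics/s4.png',cv2.resize(a[100:270,210:480],None,fx=2.9,fy=2.9,interpolation=cv2.INTER_CUBIC))
cv2.imwrite('pics/t4.png',cv2.resize(read_camera("top")[:,:,::-1][50:250,20:290],None,fx=2.9,fy=2.9,interpolation=cv2.INTER_CUBIC))
E
```

```text
t: 9.0
tool_pos: [0.5775, 0.2159, 0.2332]
orientation: [-2.438, -1.981, 0.001]
force: [-0.1, -1.5, 0.1]
opening: 0.0495
t 9.0 unit xy -0.0944 0.1642 z 0.2332 F [-0.1 -1.5  0.1] toolYang -0.206 zaxis [-0.001 -0.    -1.   ] open 0.0495 gripx/y -0.0938 0.1639
```

View pics/s4.png

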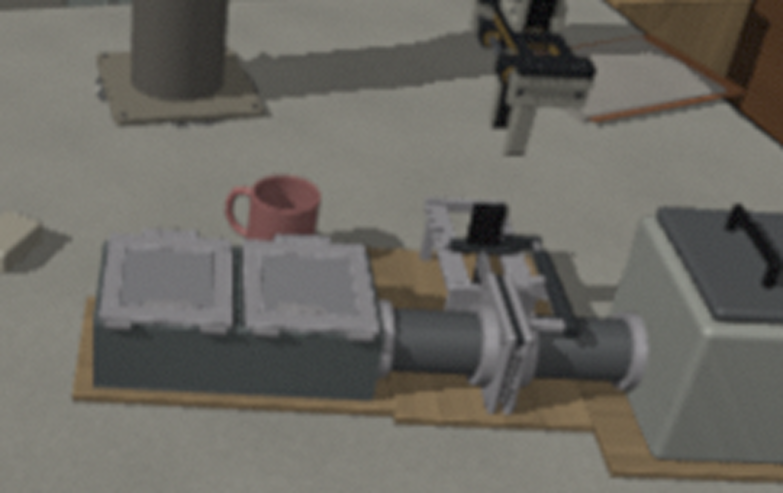

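View pics/t4.png

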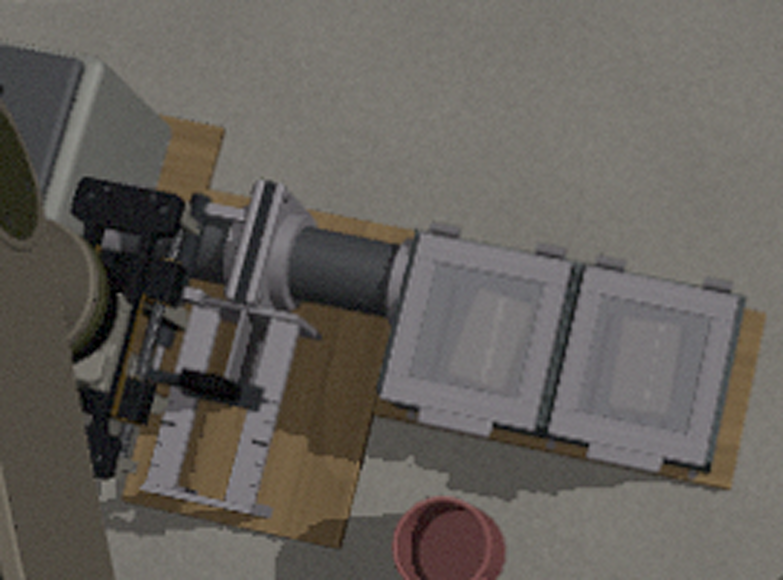

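Both covers are flat and shut, and held with nothing touching them. Checking the grip position before going down.

```bash
python3 - <<'E'
from h import *
p=np.load('fit.npy');x,y,yaw,tl,tr,yg,xg,hx,px=p;c,s=np.cos(yaw),np.sin(yaw)
W=lambda a,b,z:np.array([x+c*a-s*b,y+s*a+c*b,z])
def draw(n):
    im=read_camera(n)[:,:,::-1]; k=8
    o=(60,150) if n=='top' else (340,140)
    z=cv2.resize(im[o[1]:o[1]+70,o[0]:o[0]+90],None,fx=k,fy=k,interpolation=cv2.INTER_CUBIC)
    for zz,col in((.096,(0,255,255)),(.146,(0,255,0))):
        q=np.array([proj(n,W(xg+a,yg+b,zz))[0] for a,b in((-.007,-.018),(.007,-.018),(.007,.018),(-.007,.018))])
        cv2.polylines(z,[((q-o+.5)*k).astype(int).reshape(-1,1,2)],True,col,1)
    cv2.imwrite(f'pics/g_{n}.png',z)
draw('top');draw('scene')
for k in('gate_grip','gate_half_mark','gate_frame'):
    for n in('top','scene'):
        for d in tip_of(n,k)[:1]: 
            P=onz(n,d['pixel'],{'gate_grip':.096,'gate_half_mark':.087,'gate_frame':.012}[k])[:2]-[x,y]
            print(k,n,round(d['confidence'],2),'unit',round(P@[c,s],4),round(P@[-s,c],4))
for n in('top','scene'):
    for d in silhouettes(n,'gate_grip')[:1]:
        r=d['region'];ys,xs=np.nonzero(r);print(n,d['confidence'],r.sum(),d['pixel'],xs.min(),xs.max(),ys.min(),ys.max())
print(read_state()['t'])
E
```

```text
gate_grip top 0.84 unit -0.0916 0.1656
gate_grip scene 0.73 unit -0.0859 0.1685
gate_half_mark top 0.59 unit -0.1297 0.1635
gate_half_mark scene 0.74 unit -0.1059 0.1506
gate_frame top 0.98 unit 0.0324 0.1702
gate_frame scene 0.62 unit 0.0347 0.1569
top 0.88 632 [99.2, 179.3] 71 112 156 191
scene 0.86 343 [379.8, 180.5] 365 395 170 196
9.6
```

View pics/g_top.png

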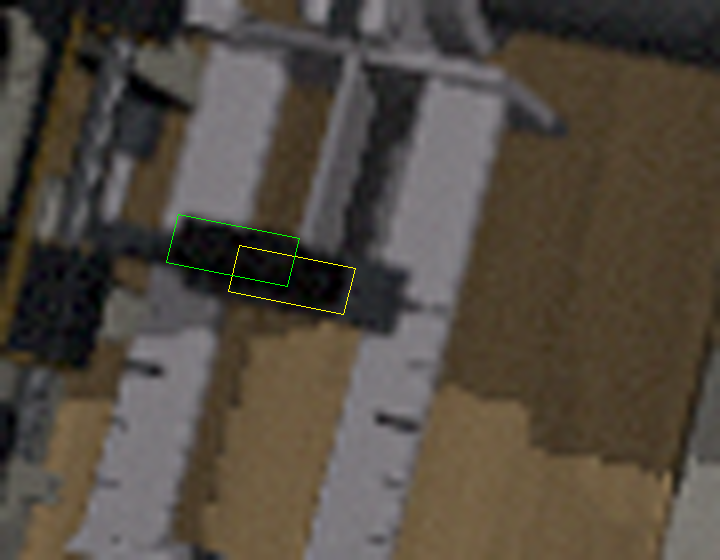

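View pics/g_scene.png

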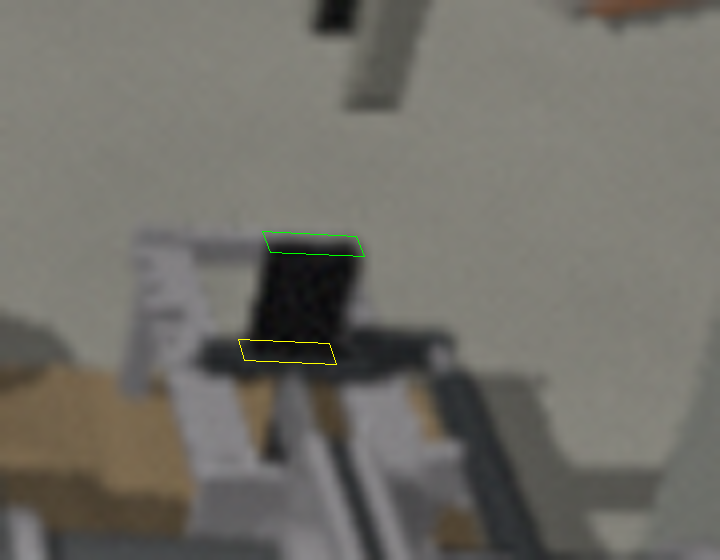

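Projected grip outlines match both pictures to 1–2 px, with the grip at top zoom (260,265) and scene zoom (308,295). Descending astride it.

```bash
python3 -m creep '[[0,0,0.02,0,118],[0,0,0.025,0,118],[0,0,0.025,0,118],[0,0,0.02,0,118],[0,0,0.015,0,118],[0,0,0.01,0,118],[0,0,0,0,118]]' 40; python3 u.py;python3 - <<'E'
from h import *
a=read_camera("scene")[:,:,::-1];cv2.imwrite('pics/s5.png',cv2.resize(a[120:260,320:450],None,fx=4.2,fy=4.2,interpolation=cv2.INTER_CUBIC))
E
```

```text
t: 10.18
tool_pos: [0.5762, 0.2136, 0.1162]
orientation: [-2.441, -1.976, 0.006]
force: [0.1, 0.3, 0.5]
opening: 0.0501
t 10.18 unit xy -0.0952 0.1616 z 0.1162 F [0.1 0.3 0.5] toolYang -0.21 zaxis [-0.004 -0.001 -1.   ] open 0.0501 gripx/y -0.0938 0.1639
```

View pics/s5.png

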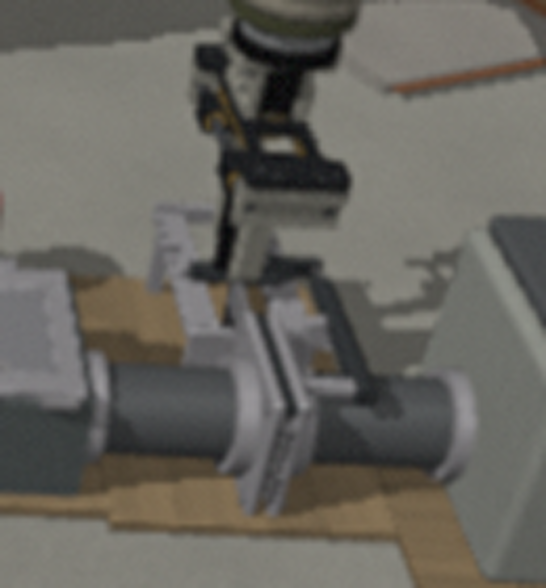

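```bash
python3 -m creep '[[0,0,0,0,200],[0,0,0,0,255],[0,0,0,0,255],[0,0,0,0,255],[0,0,0,0,255],[0,0,0,0,255]]' 40; python3 u.py
```

```text
t: 10.73
tool_pos: [0.578, 0.2142, 0.1195]
orientation: [2.442, 1.977, 0.001]
force: [-0.2, 0.6, -0.4]
opening: 0.015
t 10.73 unit xy -0.0935 0.1626 z 0.1195 F [-0.2  0.6 -0.4] toolYang -0.21 zaxis [ 0.001  0.    -1.   ] open 0.015 gripx/y -0.0938 0.1639
```

```bash
python3 -m creep '[[0,-0.003,0,0,255],[0,-0.005,0,0,255],[0,-0.006,0,0,255],[0,-0.006,0,0,255],[0,-0.005,0,0,255],[0,-0.003,0,0,255],[0,0,0,0,255],[0,0,0,0,255]]' 40; python3 u.py
```

```text
t: 11.4
tool_pos: [0.5517, 0.22, 0.1194]
orientation: [2.441, 1.975, 0.005]
force: [9.7, 0.1, -3.2]
opening: 0.0138
t 11.4 unit xy -0.1205 0.1628 z 0.1194 F [ 9.7  0.1 -3.2] toolYang -0.21 zaxis [ 0.003  0.001 -1.   ] open 0.0138 gripx/y -0.0938 0.1639
```

```bash
python3 -m creep '[[0,-0.003,0,0,255],[0,-0.003,0,0,255],[0,-0.002,0,0,255],[0,0,0,0,255],[0,0,0,0,255],[0,0,0,0,255]]' 40; python3 u.py;python3 - <<'E'
from h import *
a=read_camera("top")[:,:,::-1];cv2.imwrite('pics/t6.png',cv2.resize(a[150:250,50:160],None,fx=6,fy=6,interpolation=cv2.INTER_CUBIC))
a=read_camera("scene")[:,:,::-1];cv2.imwrite('pics/s6.png',cv2.resize(a[120:260,230:450],None,fx=3.5,fy=3.5,interpolation=cv2.INTER_CUBIC))
E
```

```text
t: 11.9
tool_pos: [0.5443, 0.2217, 0.1194]
orientation: [2.441, 1.975, 0.005]
force: [11.2, 1.3, -4.7]
opening: 0.0142
t 11.9 unit xy -0.1281 0.1629 z 0.1194 F [11.2  1.3 -4.7] toolYang -0.21 zaxis [ 0.004  0.001 -1.   ] open 0.0142 gripx/y -0.0938 0.1639
```

View pics/t6.png

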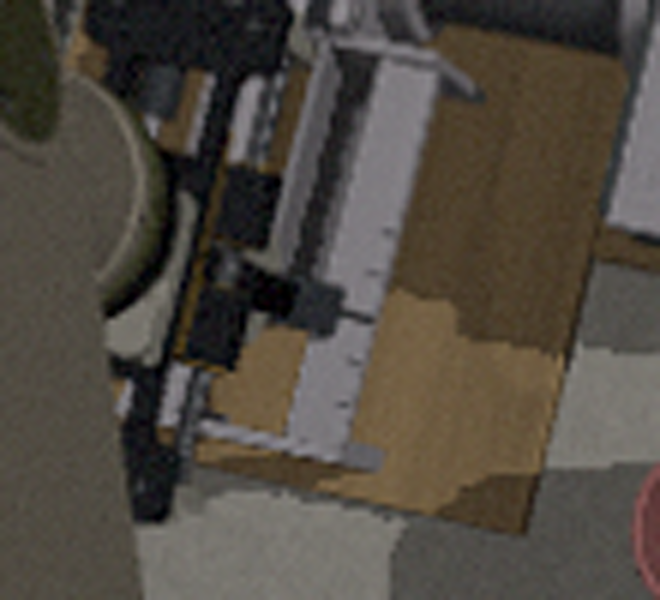

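View pics/s6.png

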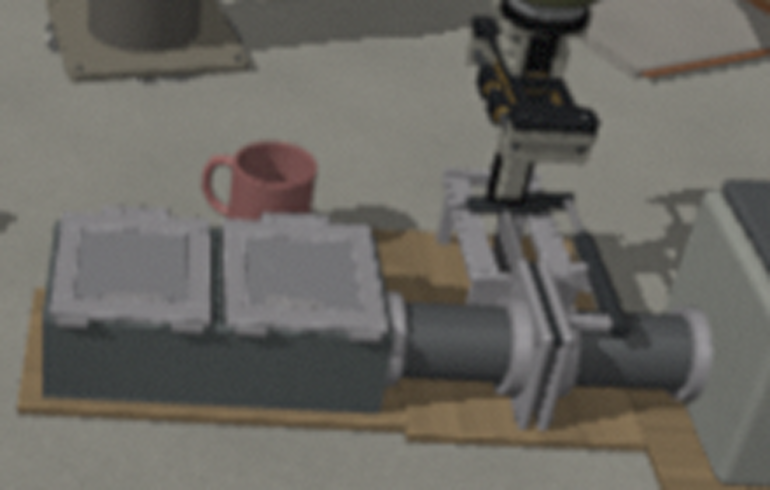

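The carriage pointer, at top zoom (345,315), meets the middle mark, with two marks either side. Both covers are still shut. One settling check, then I hand in.

```bash
python3 -m creep '[[0,0,0,0,255],[0,0,0,0,255],[0,0,0,0,255],[0,0,0,0,255],[0,0,0,0,255],[0,0,0,0,255]]' 40; python3 u.py; python3 -c "
from plant import *
print(close_job())"
```

```text
t: 12.5
tool_pos: [0.5443, 0.2217, 0.1194]
orientation: [2.441, 1.975, 0.005]
force: [11.3, 1.6, -4.7]
opening: 0.0135
t 12.5 unit xy -0.128 0.1629 z 0.1194 F [11.3  1.6 -4.7] toolYang -0.21 zaxis [ 0.004  0.001 -1.   ] open 0.0135 gripx/y -0.0938 0.1639
the job is handed in; nothing more can be done
None
```

I pressed both covers down until their catches held them, first the right and then the left. I then pinched the gate's grip at 40 N, drew it out to half, and handed in at 12.5 s still holding it. `close_job` gave no verdict.

**Covers:** after I lifted off, the pictures showed both lying flat and staying shut, and they were still shut after the gate was drawn. On the left cover I saw no clear force peak at the catch, only firm bottoming at the same height as the right one.

**Gate:** the tool moved 34.6 mm while pulling. The spring pulled back with about 11.3 N, against 11 N expected at half. The carriage pointer stood on the long middle mark. The tool held still to about 0.1 mm over the last 0.5 s.

**Bystanders:** I never came near the mug, tray or loose bar, and the mug stood in place in the last pictures. I did not measure their positions again at the end.

**Disagreements along the way:** the first pose fit was wrong because I had put the pipe at the unit's x = 0. The pictures put it about 35 mm further back, and with that changed the fit agreed with both pictures. Some detected points stayed 3–5 pixels off the fit.

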